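Hold the bonbon case open for the tray

TASK

Open the glass bonbon case on the counter so that a colleague can take the tray out: first slide the front glass pane all the way over to the case's left and leave it there, and only then lift the hinged top lid to 60 degrees from closed. The lid falls shut if let go, so finish while still holding it still at that angle, and leave the cake stand, the jar and the gift box alone.

Things in the scene. Friction and masses are not known exactly. Their poses are not given: they have to be found in the camera images.
- case: Fixed low confectionery case: clear panes, brass frame, dark wood plinth; 220 mm deep (its x, front to back), 340 wide (its y, to the left seen from the robot), 130 high; a tray of bonbons inside. Origin: centre of its underside. Yaw within 0.35 rad. Front: left half fixed, right half a sliding pane on a track reaching 124 mm in front of the origin. Top: lid in front, fixed wooden strip behind
- pane (a joint): Position of the sliding front pane in m: 0 = shut, before the right half of the case; 0.14 = end stop, fully open, before the left half. Slides along the case's +y with about 2 N, stays where it is left, may start up to 0.03 open
- pane_pull (a point): Grip point on the pane's pull, an L of 12 mm round brass bar at the middle of the 160 mm wide pane: a foot runs 50 mm out to the front at 60 mm above the counter, then turns up into a free vertical post with its top 124 mm above the counter. The point is on the post's axis, 114 mm above the counter, 168 mm in front of the case's origin; moves with the pane; axes as the case's
- lid (a joint): Opening angle of the top lid (clear sheet, brass frame, 151 mm from hinge to front edge, 320 wide, 8 thick) in rad: 0 = shut (level), 1.047 = 60 degrees; stop at 1.45. The front edge rises and swings to the back. Its weight (about 0.4 kg, varies by a third) and a weak spring (0.25 N m per rad) bring it shut from any angle; 2 to 4 N at the bar hold it
- lid_bar (a point): Middle of the lid's handle, a round brass bar 12 mm thick, 120 mm long, along the case's y, on two end legs above the front of the lid. 140 mm from the hinge axis along the lid, 37 mm out from its upper face, 31 mm free beneath. Lid shut: 95 mm in front of the case's origin, 167 mm above the counter, axes as the case's; moves and turns with the lid
- lid_hinge (a point): Middle of the lid's hinge axis, which runs along the case's y, 130 mm above the counter and 45 mm behind the case's origin, level with the lid's upper face when shut. Fixed to the case; axes parallel to the case's
- cakestand: Bystander: white footed cake stand with little cakes, 160 mm across, 128 mm high, loose beside the case. Origin at the centre of its foot
- jar: Bystander: amber glass sweets jar with brass cap, 90 mm across, 150 mm high, loose on the other side of the case. Origin at the centre of its underside
- giftbox: Bystander: gift box 84 x 124 x 56 mm, loose, nearer the robot on its left. Origin at the centre of its underside

How it is judged:
By the outcome, as a careful person would: the job done as asked, in the order asked, and still so for the second after the job is handed in, while the arm keeps its last pose, push and grip.
It also fails if it takes over 48 s, if anything falls off the work surface, if the arm or the gripper's body presses on something with over 40 N, if the wrist force passes 120 N, or if a joint passes its speed limit or range.

ROBOT

A 7-joint arm with a two-finger parallel gripper is mounted at the origin on the work surface. World frame = base frame: x ahead of the robot, y to its left, z up, the work surface at z = 0. Lengths are in m, angles in degrees, forces in N, time in s.
With the tool pointing down it reaches from about 0.375 to 0.925 m from the base axis. Payload 3.1 kg.
Tool frame: the origin (TCP) lies at the very end of the fingers, on their centre line; the grasp point (between the pads) lies 19 mm behind it (ctrl.tcp_to_grasp is the distance from the TCP to the grasp point, in m); z points along the fingers, y is the line along which they close (so a half turn about z gives the same grasp; the last joint's range is limited). The gripper opens to 85 mm and grips with 20 to 120 N. Pads are 22 mm wide; open, the fingers measure 114 mm over their backs; the gripper's body (76 mm by 85 mm) begins 54 mm behind the grasp point. The pads swing forward as they close: fully open they stand 13 mm farther back than shut.
Start: joints at [-81.635, 21.939, 2.515, 91.553, -1.026, 66.532, -2.859], TCP at [0.157, 0.631, 0.231] pointing down, gripper open.
Joint ranges: [-149.38, 149.38], [-23.57, 123.04], [-84.95, 90], [0, 143.3], [-89.99, 269.99], [3.08, 112.72], [-163.45, 163.45]. Speed limits (degrees/s): [159.86, 159.86, 180, 180, 180, 180, 180].

INTERFACE

Orientations are given as [roll, pitch, yaw] about the fixed x, y, z axes, in that order (R = Rz(yaw) Ry(pitch) Rx(roll)).
In Python, from rig import ctrl, optics gives the robot as it stands.
- The arm moves only by the tool play_rows, never from a script. Its argument "deltas" is a list of rows, each a list of 7 numbers: the opening, from 0 (shut) to 1 (fully open), then the shift along the world's x, y, z in cm, then the turn, a rotation vector about the world's x, y, z in degrees. In form: [[hand, dx, dy, dz, ax, ay, az], ...]. A call has 1 to 10 rows; each row shifts and turns the commanded pose from where the row before left it; what a row does not reach is not made up. A row lasts 1/10 s, in which the tool goes at most 50 mm and 8.59 degrees, less where a joint would pass 70% of its speed; a pose out of reach is approached as far as the arm can. A call is refused whole if a number of a shift passes 5 or a number of a turn 8.59, either way. A call with a gripper value outside its range is refused whole. The fingers move at their own pace and stop on an object; "grip_force" is the grip in N (left out, the last holds). Time passes only in rows, so rows that do not move let the fingers close. It gives the time, the measured TCP pose, the force, the opening and the grip force at its end, in the units of the state.
- ctrl.sense(): the state, without advancing time (a new reading comes with each control period).
- optics.read_camera(name): name is "side" or "top" or "wrist"; returns the picture (384x512x3 uint8, red, green, blue); there is no depth.
- optics.camera_model(name): a dict with "K" (3x3 intrinsics, pixels), "cam_to_world" (4x4, takes a point from camera to world coordinates); the wrist camera has in their place "mount" (4x4, takes a point from camera to tool coordinates, whose origin is the TCP and whose axes are the flange's). Camera axes: x right, y up, looking along -z (the intrinsics and any distortion apply to the point x, -y, -z); pixel columns grow to the right and rows downward; lengths in m; the calibration is good to about 2 mm. The wrist camera is an equidistant fisheye: a pixel r from the principal point sees the ray r / f radians off the axis. A picture is of the moment at which its call begins: read the wrist's pose just before it. camera_model takes no time and is no camera call.
- ctrl.close_job(): hands the job in; it is judged then, once.
Trained networks look in the newest picture that a camera, given by its name, has taken for a name from the list of things; names that differ only in an ending like _2 or _b are one class to them, and where a whole thing is asked for, a point or a joint stands for the part that bears it (a point fixed in the world has none). Each returns a list of dicts, best first, with "p" (0 to 1); they miss things now and then, are a little off and sometimes report something else, mostly with a low value. They report only what shows in the picture. A call takes as long as a camera call.
- optics.search_frame(thing, camera): "xyz" ([x, y, z] in m, in world coordinates, good to about 4 mm: the middle of the surface that is visible of it).
The state is a dict: "time": time; "joints": joint angles; "qd": joint speeds; "tau": joint torques, N m; "ee_pos": TCP position; "orientation": TCP orientation; "contact_force": force on the tool from outside, world axes, zero at the start; "ft_torque": the same for the moment, N m; "grip_width": opening from 0.0 (shut) to 1.0 (fully open); "grip_force": force on a finger pad.
Only numpy, scipy, OpenCV 4.12 (cv2) and the standard library are available. Lean on these libraries where they do the work, as an engineer would, in place of code of your own. Each camera call takes 0.05 s, during which the arm holds its last target. There are 200 camera calls.

## Working session

There is one attempt and no reset: what is moved stays moved. The work goes in short steps, Python scripts to look and compute and a tool call to move; the robot and the scene stay as the last step left them, time stands still between calls to the robot, and variables do not carry over. Pictures are saved under pics/ and viewed, at most 10 in all, crops included, and the job is handed in when it is done.

Besides the shell and the picture viewer there is one more tool, called by a JSON object that holds its "name" and its "arguments". play_rows: Moves the arm, as the interface text tells. Its arguments: {"type":"object","properties":{"deltas":{"type":"array"},"grip_force":{"type":"number"}},"required":["deltas"]}

```bash
mkdir -p pics; ls; python3 - <<'E'
from rig import ctrl, optics
import cv2, numpy as np
s=ctrl.sense(); print(s['time'],s['ee_pos'],s['orientation'],ctrl.tcp_to_grasp)
ims=[optics.read_camera(c) for c in('side','top')]
cv2.imwrite('pics/a.png',cv2.cvtColor(np.vstack([ims[0],ims[1]])[:, :],cv2.COLOR_RGB2BGR)[:, :] if 0 else cv2.cvtColor(cv2.resize(np.hstack(ims),(800,300)),cv2.COLOR_RGB2BGR))
cv2.imwrite('pics/side.png',cv2.cvtColor(ims[0],cv2.COLOR_RGB2BGR));cv2.imwrite('pics/top.png',cv2.cvtColor(ims[1],cv2.COLOR_RGB2BGR))
for c in('side','top'):
  m=optics.camera_model(c);print(c,np.round(m['K'],1).tolist(),np.round(m['cam_to_world'],3).tolist(),[k for k in m])
  for t in('case','pane_pull','lid_bar','cakestand','jar','giftbox'):
    print(c,t,[(np.round(d['xyz'],3).tolist(),round(d['p'],2)) for d in optics.search_frame(t,c)[:2]])
print(ctrl.sense()['time'])
E
```

```text
pics
0.0 [0.15669046 0.62985605 0.22986602] [-1.79847807e+02  8.66293480e-03  1.66032602e+02] 0.0187
side [[443.4, 0.0, 256.1], [0.0, 443.4, 197.6], [0.0, 0.0, 1.0]] [[0.742, 0.474, -0.474, -0.153], [-0.67, 0.522, -0.527, -0.731], [-0.003, 0.709, 0.705, 1.079], [0.0, 0.0, 0.0, 1.0]] ['K', 'cam_to_world']
side case [([0.638, 0.014, 0.129], 0.62)]
side pane_pull [([0.542, 0.042, 0.073], 0.69), ([0.635, 0.011, 0.127], 0.19)]
side lid_bar [([0.642, 0.051, 0.129], 0.66), ([0.634, 0.01, 0.129], 0.58)]
side cakestand [([0.52, -0.45, 0.087], 0.79)]
side jar [([0.55, 0.409, 0.099], 0.66), ([0.544, 0.044, 0.075], 0.6)]
side giftbox [([0.286, 0.301, 0.058], 0.81), ([0.642, 0.054, 0.13], 0.71)]
top [[425.4, 0.0, 257.9], [0.0, 425.4, 195.9], [0.0, 0.0, 1.0]] [[0.042, 0.976, -0.215, 0.196], [-0.999, 0.043, -0.003, -0.008], [0.007, 0.215, 0.977, 1.638], [0.0, 0.0, 0.0, 1.0]] ['K', 'cam_to_world']
top case [([0.661, 0.071, 0.131], 0.61), ([0.546, 0.046, 0.065], 0.43)]
top pane_pull [([0.547, 0.047, 0.064], 0.67)]
top lid_bar [([0.65, 0.078, 0.133], 0.94)]
top cakestand [([0.534, -0.435, 0.085], 0.94)]
top jar [([0.556, 0.428, 0.147], 0.84), ([0.545, 0.046, 0.064], 0.66)]
top giftbox [([0.295, 0.327, 0.054], 0.56)]
0.7
```

View pics/side.png

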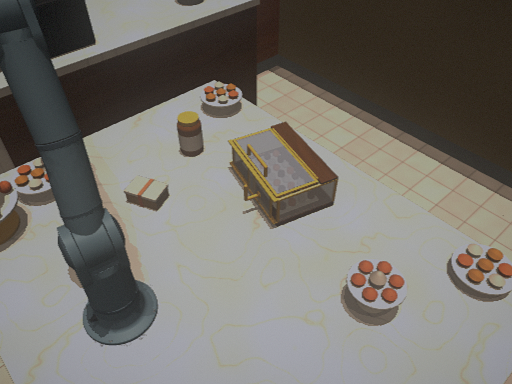

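View pics/top.png

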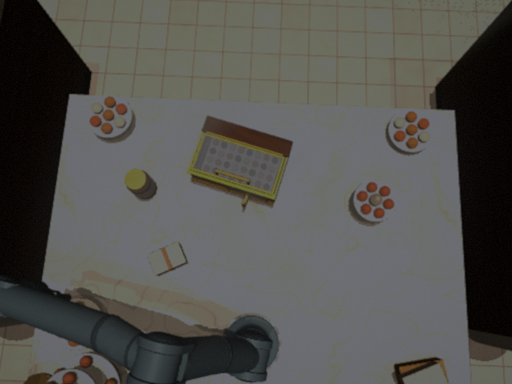

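The side view shows the case around (283,175), its pull post near (248,200) and the lid bar near (258,160). In the top view the lid bar is at (233,177) and the pull at (245,202). I'll zoom in and fit the case pose.

```bash
python3 - <<'E'
import cv2, numpy as np
a=cv2.imread('pics/side.png')[115:230,220:345];b=cv2.imread('pics/top.png')[105:220,180:305]
f=lambda i:cv2.resize(cv2.convertScaleAbs(i,alpha=1.6),None,fx=3.2*1.0,fy=3.2*1.0,interpolation=cv2.INTER_CUBIC)
cv2.imwrite('pics/crop.png',np.hstack([f(a),f(b)]))
E
```

```text
(no output)
```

View pics/crop.png

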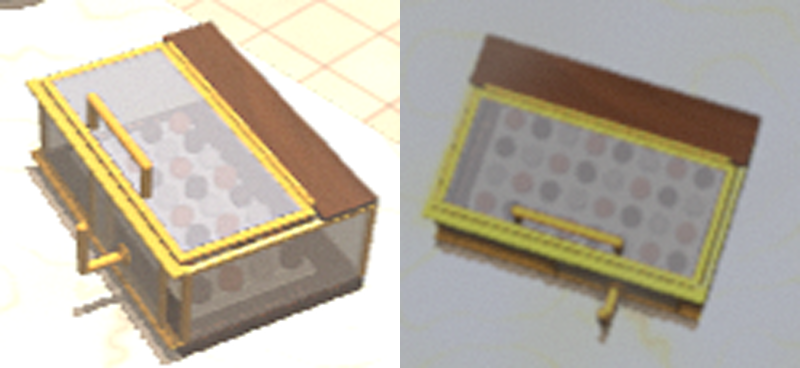

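The crop shows the side-view lid bar running from (248.4,145) to (266.6,166.6), the post top at (245.6,185) and the strip's back corners at (286,122) and (338,177). In the top view the bar runs from (215.6,171.2) to (248.8,182.2) and the back corners are at (207,116) and (292.5,142).

```bash
cat > h.py <<'E'
import numpy as np
from rig import ctrl, optics
def proj(c,P):
    m=optics.camera_model(c);T=np.linalg.inv(m['cam_to_world']);p=T[:3,:3]@P+T[:3,3]
    K=m['K'];return np.array([K[0][0]*p[0]/-p[2]+K[0][2],K[1][1]*-p[1]/-p[2]+K[1][2]])
def tri(obs):
    A=[];b=[]
    for c,uv in obs:
        m=optics.camera_model(c);M=np.array(m['cam_to_world']);K=np.array(m['K'])
        d=M[:3,:3]@np.array([(uv[0]-K[0,2])/K[0,0],-(uv[1]-K[1,2])/K[1,1],-1]);d/=np.linalg.norm(d)
        Q=np.eye(3)-np.outer(d,d);A.append(Q);b.append(Q@M[:3,3])
    return np.linalg.lstsq(np.vstack(A),np.hstack(b),rcond=None)[0]
E
python3 - <<'E'
from h import *
from scipy.optimize import least_squares
for n,a,b in[('barL',(248.4,145),(215.6,171.2)),('barR',(266.6,166.6),(248.75,182.2)),('bkL',(286.2,121.9),(207.2,116.2)),('bkR',(338.1,176.9),(292.5,141.9))]:
    print(n,np.round(tri([('side',a),('top',b)]),3))
O=[('side',(248.4,145),(.095,.06,.17)),('side',(266.6,166.6),(.095,-.06,.17)),('top',(215.6,171.2),(.095,.06,.17)),('top',(248.75,182.2),(.095,-.06,.17)),
('side',(286.2,121.9),(-.11,.17,.13)),('side',(338.1,176.9),(-.11,-.17,.13)),('top',(207.2,116.2),(-.11,.17,.13)),('top',(292.5,141.9),(-.11,-.17,.13)),('side',(276.2,200),(.106,-.16,.13))]
for sgn in(1,-1):
  # case +x is its front, facing the robot or away
  def W(q,L,pane=0):
    c,s=np.cos(q[2]),np.sin(q[2]);return np.array([q[0]+sgn*0+c*L[0]*-1*sgn-s*L[1],q[1]+s*L[0]*-1*sgn+c*L[1],L[2]])
  f=lambda q:np.hstack([proj(c,W(q,L))-uv for c,uv,L in O])
  r=least_squares(f,[.7,.05,0]);print(sgn,r.x,r.cost,np.round(r.fun,1))
  if sgn==1:
    q=r.x
    g=lambda p:np.hstack([proj('side',W(q,(.168,p[0],.124)))-(245.6,185),proj('side',W(q,(.168,p[0],.06)))-(246.2,198.8)])
    r2=least_squares(g,[0.]);print('pull y local',r2.x,r2.fun, W(q,(.168,r2.x[0],.114)),'bar',W(q,(.095,0,.167)))
E
```

```text
barL [0.605 0.151 0.167]
barR [0.57  0.029 0.17 ]
bkL [0.832 0.201 0.125]
bkR [ 0.743 -0.125  0.126]
1 [ 0.67724551  0.06421643 -0.26665857] 8.966300848207748 [-0.2  0.4 -1.6  0.   1.2  0.5 -0.  -0.6 -0.8 -0.3 -0.   0.3  0.6 -0.
  1.4  0.4  0.8 -3.1]
pull y local [-0.06361169] [-0.77554894  0.32258989 -0.9614373   0.89215044] [0.49842088 0.04712259 0.114     ] bar [0.58560312 0.08924984 0.167     ]
-1 [0.67006895 0.07754127 0.09592555] 14199.365038298549 [ 34.  -18.6  43.4 -25.9   4.1 -41.    3.8 -53.6 -67.7  27.8 -41.6  20.
 -14.9  72.5  -7.   42.1  59.  -38.6]
```

Fit: case origin at (0.677, 0.064), yaw -15.3°, pull near (0.498, 0.047), bar at (0.586, 0.089, 0.167). The heights match the text. Next I'll move above the pull and check with the wrist camera.

{"name": "play_rows", "arguments": {"deltas": [[1, 1.7, -2.9, 0, 0, 0, 0], [1, 1.7, -2.9, 0, 0, 0, 0], [1, 1.7, -2.9, 0, 0, 0, 0], [1, 1.7, -2.9, 0, 0, 0, 0], [1, 1.7, -2.9, 0, 0, 0, 0], [1, 1.7, -2.9, 0, 0, 0, 0], [1, 1.7, -2.9, 0, 0, 0, 0], [1, 1.7, -2.9, 0, 0, 0, 0], [1, 1.7, -2.9, 0, 0, 0, 0], [1, 1.7, -2.9, 0, 0, 0, 0]]}}

```text
time: 1.7
ee_pos: [0.3275, 0.3396, 0.2316]
orientation: [180.0, 0.0, 166.0]
contact_force: [0.1, -0.3, -0.4]
grip_width: 1.003
grip_force: 0.0
```

{"name": "play_rows", "arguments": {"deltas": [[1, 1.7, -2.9, 0, 0, 0, 0], [1, 1.7, -2.9, 0, 0, 0, 0], [1, 1.7, -2.9, 0, 0, 0, 0], [1, 1.7, -2.9, 0, 0, 0, 0], [1, 1.7, -2.9, 0, 0, 0, 0], [1, 1.7, -2.9, 0, 0, 0, 0], [1, 1.7, -2.9, 0, 0, 0, 0], [1, 1.7, -2.9, 0, 0, 0, 0], [1, 1.7, -2.9, 0, 0, 0, -1.3], [1, 0, 0, 0, 0, 0, 0]]}}

```text
time: 2.7
ee_pos: [0.4822, 0.0742, 0.232]
orientation: [-179.9, 0.2, 164.2]
contact_force: [0.0, -0.6, 0.9]
grip_width: 1.001
grip_force: 0.0
```

```bash
cat >> h.py <<'E'
from scipy.spatial.transform import Rotation as Rn
def look(name):
    import cv2
    s=ctrl.sense();im=optics.read_camera('wrist');cv2.imwrite(f'pics/{name}.png',cv2.cvtColor(im,cv2.COLOR_RGB2BGR));return s
def wpose(s):
    m=optics.camera_model('wrist');T=np.eye(4);T[:3,:3]=Rn.from_euler('xyz',s['orientation'],degrees=True).as_matrix();T[:3,3]=s['ee_pos'];return m,T@np.array(m['mount'])
def wproj(s,P):
    m,T=wpose(s);T=np.linalg.inv(T);p=T[:3,:3]@P+T[:3,3];v=np.array([p[0],-p[1],-p[2]]);rho=np.hypot(v[0],v[1]);th=np.arctan2(rho,v[2]);K=np.array(m['K']);return np.array([K[0,0]*th*v[0]/rho+K[0,2],K[1,1]*th*v[1]/rho+K[1,2]])
Q=np.array([.67725,.06422,-.26666])
def W(L,q=Q):
    c,s=np.cos(q[2]),np.sin(q[2]);return np.array([q[0]-c*L[0]-s*L[1],q[1]-s*L[0]+c*L[1],L[2]])
E
python3 - <<'E'
from h import *
s=look('w1');print(s['time'],s['ee_pos'],s['orientation'],s['joints'],s['contact_force'])
import json;json.dump({k:np.array(s[k]).tolist() for k in('ee_pos','orientation')},open('w1.json','w'))
import cv2
im=cv2.imread('pics/w1.png')
for n,L in[('postT',(.168,-.064,.124)),('foot',(.168,-.064,.06)),('barL',(.095,.06,.173)),('barR',(.095,-.06,.173)),('lidFR',(.106,-.16,.13)),('lidFL',(.106,.16,.13))]:
    p=wproj(s,W(L));print(n,p)
    cv2.circle(im,tuple(int(v) for v in np.clip(p,-9999,9999)),3,(255,0,255),1)
cv2.imwrite('pics/w1m.png',cv2.resize(im,(768,576),interpolation=cv2.INTER_CUBIC))
for t in('pane_pull','lid_bar'):print(t,[(np.round(d['xyz'],3).tolist(),round(d['p'],2)) for d in optics.search_frame(t,'wrist')[:2]])
E
```

```text
2.7 [0.48220936 0.07423514 0.2320496 ] [-1.79937830e+02  1.77570547e-01  1.64189041e+02] [-43.71333509   3.68280416  31.44339836 114.62410319  -2.01567668
  62.12003709  62.80508351] [ 0.00629007 -0.59464315  0.89907533]
postT [229.80732903 214.11586784]
foot [234.10762843 191.49228078]
barL [363.96999583 304.56235423]
barR [234.03247872 310.31253868]
lidFR [140.89671555 270.25959297]
lidFL [433.27678818 262.55579506]
pane_pull [([0.546, 0.047, 0.078], 0.92)]
lid_bar [([0.598, 0.06, 0.127], 0.87)]
```

View pics/w1m.png

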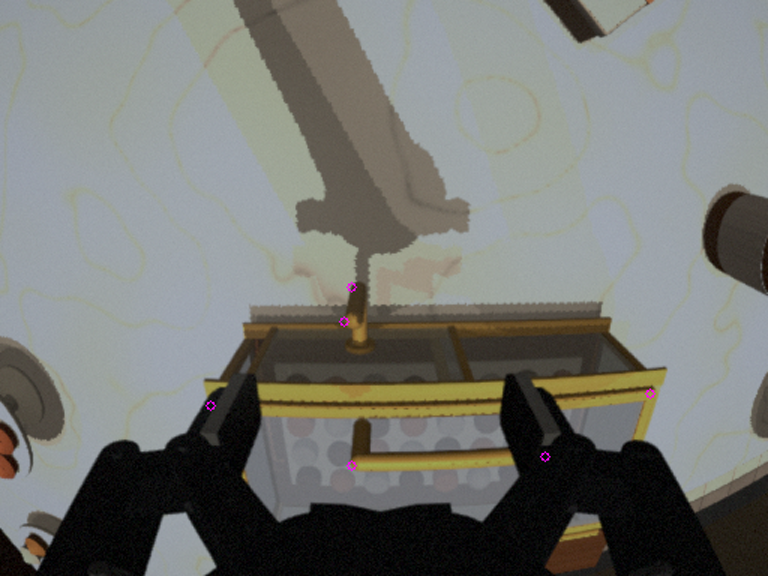

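The wrist picture agrees with the fit: the bar's right end lands at (352,464), as predicted, and the post is within about 2 mm. The yellow edge at (207,381)–(665,370) is the fixed frame ahead of the lid. Next I'll move over the post and go down.

{"name": "play_rows", "arguments": {"deltas": [[1, 0.8, -1.3, 0, 0, 0, 0.4], [1, 0.8, -1.3, 0, 0, 0, 0], [1, 0, 0, -2, 0, 0, 0], [1, 0, 0, -3, 0, 0, 0], [1, 0, 0, -3, 0, 0, 0], [1, 0, 0, -3, 0, 0, 0], [1, 0, 0, -2, 0, 0, 0], [1, 0, 0, -0.7, 0, 0, 0], [1, 0, 0, 0, 0, 0, 0]]}}

```text
time: 3.75
ee_pos: [0.4947, 0.055, 0.0934]
orientation: [-179.9, -0.1, 165.3]
contact_force: [0.6, 0.6, 0.2]
grip_width: 1.0
grip_force: 0.0
```

{"name": "play_rows", "arguments": {"deltas": [[0, 0, 0, 0, 0, 0, 0], [0, 0, 0, 0, 0, 0, 0], [0, 0, 0, 0, 0, 0, 0], [0, 0, 0, 0, 0, 0, 0], [0, 0, 0, 0, 0, 0, 0], [0, 0, 0, 0, 0, 0, 0]], "grip_force": 20}}

```text
time: 4.35
ee_pos: [0.4962, 0.0537, 0.0948]
orientation: [180.0, 0.0, 165.1]
contact_force: [-1.7, 0.2, 2.7]
grip_width: 0.128
grip_force: 20.5
```

Gripped (0.128 ≈ 11 mm opening). Now I'll slide along the case's +y = (0.264, 0.965).

{"name": "play_rows", "arguments": {"deltas": [[0, 0.26, 0.97, 0, 0, 0, 0], [0, 0.26, 0.97, 0, 0, 0, 0], [0, 0.27, 0.97, 0, 0, 0, 0], [0, 0.26, 0.96, 0, 0, 0, 0], [0, 0.26, 0.96, 0, 0, 0, 0], [0, 0.27, 0.97, 0, 0, 0, 0], [0, 0.26, 0.96, 0, 0, 0, 0], [0, 0.26, 0.97, 0, 0, 0, 0], [0, 0.27, 0.96, 0, 0, 0, 0], [0, 0.26, 0.96, 0, 0, 0, 0]]}}

```text
time: 5.35
ee_pos: [0.5228, 0.1516, 0.0947]
orientation: [180.0, 0.0, 165.2]
contact_force: [-1.7, -0.5, 4.0]
grip_width: 0.13
grip_force: 20.8
```

{"name": "play_rows", "arguments": {"deltas": [[0, 0.26, 0.97, 0, 0, 0, 0], [0, 0.13, 0.48, 0, 0, 0, 0], [0, 0.13, 0.48, 0, 0, 0, 0], [0, 0.08, 0.29, 0, 0, 0, 0], [0, 0, 0, 0, 0, 0, 0]]}}

```text
time: 5.85
ee_pos: [0.5278, 0.1703, 0.0947]
orientation: [-179.8, -0.1, 165.1]
contact_force: [-2.9, -5.4, 9.0]
grip_width: 0.13
grip_force: 21.3
```

{"name": "play_rows", "arguments": {"deltas": [[0, 0.1, 0.35, 0, 0, 0, 0], [0, 0.1, 0.35, 0, 0, 0, 0], [0, 0, 0, 0, 0, 0, 0]]}}

```text
time: 6.15
ee_pos: [0.5278, 0.1704, 0.0946]
orientation: [-179.3, -0.3, 164.8]
contact_force: [-7.7, -13.8, 17.1]
grip_width: 0.129
grip_force: 22.9
```

It has hit the end stop after 121 mm of travel, so it started about 19 mm open. I'll relieve the push, then release.

{"name": "play_rows", "arguments": {"deltas": [[0, -0.1, -0.35, 0, 0, 0, 0], [0, -0.08, -0.3, 0, 0, 0, 0], [0, 0, 0, 0, 0, 0, 0]]}}

```text
time: 6.45
ee_pos: [0.5278, 0.1703, 0.0947]
orientation: [-179.8, -0.1, 165.0]
contact_force: [-4.5, -5.7, 9.2]
grip_width: 0.128
grip_force: 21.3
```

{"name": "play_rows", "arguments": {"deltas": [[0.5, 0, 0, 0, 0, 0, 0], [0.8, 0, 0, 0, 0, 0, 0], [0.8, 0, 0, 0, 0, 0, 0], [0.8, 0, 0, 0, 0, 0, 0]]}}

```text
time: 6.85
ee_pos: [0.5281, 0.1737, 0.0939]
orientation: [-180.0, -0.0, 165.2]
contact_force: [-0.8, -0.1, -0.0]
grip_width: 0.79
grip_force: 0.0
```

{"name": "play_rows", "arguments": {"deltas": [[0.8, 0, 0, 2, 0, 0, 0], [0.8, 0, 0, 4, 0, 0, 0], [0.8, 0, 0, 5, 0, 0, 0], [0.8, 0, 0, 4.5, 0, 0, 0], [0.8, 0, 0, 0, 0, 0, 0]]}}

```text
time: 7.35
ee_pos: [0.5334, 0.1747, 0.257]
orientation: [179.4, 0.6, 165.1]
contact_force: [0.6, -0.2, -0.9]
grip_width: 0.799
grip_force: 0.0
```

{"name": "play_rows", "arguments": {"deltas": [[0.8, 0.5, -0.8, 0, 0, 0, -8], [0.8, 0.5, -0.8, 0, 0, 0, -8], [0.8, 0.5, -0.8, 0, 0, 0, -8], [0.8, 0.5, -0.8, 0, 0, 0, -8], [0.8, 0.5, -0.8, 0, 0, 0, -8], [0.8, 0.5, -0.8, 0, 0, 0, -8], [0.8, 0.5, -0.8, 0, 0, 0, -8], [0.8, 0.5, -0.8, 0, 0, 0, -8], [0.8, 0.5, -0.8, 0, 0, 0, -8], [0.8, 0.5, -0.8, 0, 0, 0, -8]]}}

```text
time: 8.35
ee_pos: [0.5782, 0.0931, 0.2485]
orientation: [-180.0, 0.0, 84.8]
contact_force: [-0.2, 0.6, -0.7]
grip_width: 0.802
grip_force: 0.0
```

{"name": "play_rows", "arguments": {"deltas": [[0.8, 0.7, -0.4, 0, 0, 0, -7], [0.8, 0, 0, 0, 0, 0, -3.5], [0.8, 0, 0, 0, 0, 0, 0]]}}

```text
time: 8.65
ee_pos: [0.5852, 0.089, 0.2485]
orientation: [-180.0, 0.1, 74.6]
contact_force: [0.0, 0.1, -0.5]
grip_width: 0.801
grip_force: 0.0
```

```bash
python3 - <<'E'
from h import *
s=look('w2');print(s['time'],s['ee_pos'],s['orientation'],np.round(s['joints'],1),s['contact_force'])
import cv2
im=cv2.imread('pics/w2.png')
for n,L in[('postT',(.168,.063,.124)),('barL',(.095,.06,.173)),('barR',(.095,-.06,.173)),('lidFR',(.106,-.16,.13)),('lidFL',(.106,.16,.13)),('hR',(-.045,-.16,.13)),('hL',(-.045,.16,.13))]:
    p=wproj(s,W(L));print(n,np.round(p))
    cv2.circle(im,tuple(int(v) for v in np.clip(p,-9999,9999)),3,(255,0,255),1)
cv2.imwrite('pics/w2m.png',cv2.resize(im,(768,576),interpolation=cv2.INTER_CUBIC))
E
```

```text
8.65 [0.58519083 0.08904832 0.24846571] [-1.79963129e+02  5.30405462e-02  7.46418727e+01] [-51.2  19.1  47.2 100.5 -15.   67.1 -15. ] [ 0.03623358  0.08185908 -0.46368595]
postT [175. 118.]
barL [255. 125.]
barR [255. 266.]
lidFR [245. 316.]
lidFL [242.   9.]
hR [368. 310.]
hL [404.  24.]
```

View pics/w2m.png

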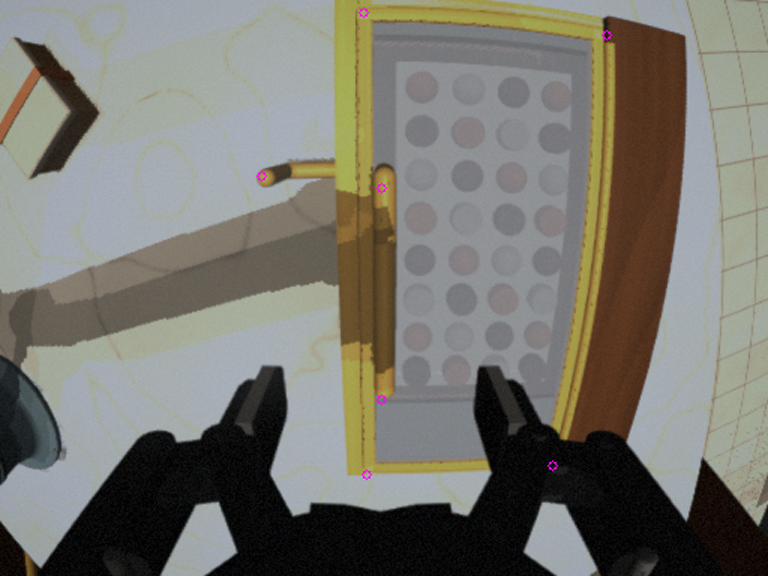

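The picture shows the pull post now at (263,176), right on the predicted open position. The bar runs along column 384 from row 168 to row 395, between the fingers. I'll descend and grip.

{"name": "play_rows", "arguments": {"deltas": [[0.8, 0.1, 0, -2, 0, 0, 0], [0.8, 0, 0, -3, 0, 0, 0], [0.8, 0, 0, -3, 0, 0, 0], [0.8, 0, 0, -1.5, 0, 0, 0], [0.8, 0, 0, -0.5, 0, 0, 0], [0.8, 0, 0, 0, 0, 0, 0]]}}

```text
time: 9.3
ee_pos: [0.5863, 0.089, 0.1491]
orientation: [-180.0, 0.0, 74.7]
contact_force: [0.1, 0.3, -0.3]
grip_width: 0.801
grip_force: 0.0
```

{"name": "play_rows", "arguments": {"deltas": [[0, 0, 0, 0, 0, 0, 0], [0, 0, 0, 0, 0, 0, 0], [0, 0, 0, 0, 0, 0, 0], [0, 0, 0, 0, 0, 0, 0], [0, 0, 0, 0, 0, 0, 0], [0, 0, 0, 0, 0, 0, 0], [0, 0, 0, 0, 0, 0, 0]], "grip_force": 30}}

```text
time: 10.0
ee_pos: [0.5876, 0.089, 0.1502]
orientation: [179.9, -0.1, 74.6]
contact_force: [1.0, -0.6, 4.3]
grip_width: 0.123
grip_force: 29.7
```

```bash
python3 - <<'E'
import numpy as np
t=np.radians(np.arange(0,61,3));b=14-(14*np.cos(t)-3.7*np.sin(t));z=14*np.sin(t)+3.7*np.cos(t)-3.7
P=np.c_[b*.9647,b*-.2635,z];r=np.round(P,2);d=np.round(np.diff(r,axis=0),2)
print([[0]+x.tolist()+[0,0,0] for x in d],r[-1])
E
```

```text
[[0, 0.21, -0.06, 0.73, 0, 0, 0], [0, 0.24, -0.06, 0.71, 0, 0, 0], [0, 0.27, -0.08, 0.7, 0, 0, 0], [0, 0.32, -0.08, 0.69, 0, 0, 0], [0, 0.34, -0.1, 0.67, 0, 0, 0], [0, 0.38, -0.1, 0.65, 0, 0, 0], [0, 0.42, -0.11, 0.62, 0, 0, 0], [0, 0.44, -0.13, 0.6, 0, 0, 0], [0, 0.47, -0.12, 0.58, 0, 0, 0], [0, 0.5, -0.14, 0.55, 0, 0, 0], [0, 0.53, -0.15, 0.53, 0, 0, 0], [0, 0.56, -0.15, 0.49, 0, 0, 0], [0, 0.58, -0.16, 0.47, 0, 0, 0], [0, 0.6, -0.16, 0.43, 0, 0, 0], [0, 0.62, -0.17, 0.4, 0, 0, 0], [0, 0.64, -0.18, 0.36, 0, 0, 0], [0, 0.66, -0.18, 0.33, 0, 0, 0], [0, 0.67, -0.18, 0.29, 0, 0, 0], [0, 0.69, -0.19, 0.26, 0, 0, 0], [0, 0.7, -0.19, 0.21, 0, 0, 0]] [ 9.84 -2.69 10.27]
```

{"name": "play_rows", "arguments": {"deltas": [[0, 0.21, -0.06, 0.73, 0, 0, 0], [0, 0.24, -0.06, 0.71, 0, 0, 0], [0, 0.27, -0.08, 0.7, 0, 0, 0], [0, 0.32, -0.08, 0.69, 0, 0, 0], [0, 0.34, -0.1, 0.67, 0, 0, 0], [0, 0.38, -0.1, 0.65, 0, 0, 0], [0, 0, 0, 0, 0, 0, 0]]}}

```text
time: 10.7
ee_pos: [0.6038, 0.0845, 0.191]
orientation: [-179.9, -0.0, 74.6]
contact_force: [2.2, 2.0, -6.0]
grip_width: 0.124
grip_force: 29.3
```

Lifting well with low forces, so I'll continue.

{"name": "play_rows", "arguments": {"deltas": [[0, 0.42, -0.11, 0.62, 0, 0, 0], [0, 0.44, -0.13, 0.6, 0, 0, 0], [0, 0.47, -0.12, 0.58, 0, 0, 0], [0, 0.5, -0.14, 0.55, 0, 0, 0], [0, 0.53, -0.15, 0.53, 0, 0, 0], [0, 0.56, -0.15, 0.49, 0, 0, 0], [0, 0.58, -0.16, 0.47, 0, 0, 0], [0, 0, 0, 0, 0, 0, 0]]}}

```text
time: 11.5
ee_pos: [0.6373, 0.0754, 0.2315]
orientation: [-179.6, -0.1, 74.7]
contact_force: [-9.0, 3.2, 5.5]
grip_width: 0.124
grip_force: 29.7
```

{"name": "play_rows", "arguments": {"deltas": [[0, 0.6, -0.16, 0.43, 0, 0, 0], [0, 0.62, -0.17, 0.4, 0, 0, 0], [0, 0.64, -0.18, 0.36, 0, 0, 0], [0, 0.66, -0.18, 0.33, 0, 0, 0], [0, 0.67, -0.18, 0.29, 0, 0, 0], [0, 0.69, -0.19, 0.26, 0, 0, 0], [0, 0.7, -0.19, 0.21, 0, 0, 0], [0, 0, 0, 0, 0, 0, 0], [0, 0, 0, 0, 0, 0, 0]]}}

```text
time: 12.4
ee_pos: [0.6857, 0.0622, 0.2565]
orientation: [179.9, -0.1, 74.7]
contact_force: [-4.6, 2.4, 7.0]
grip_width: 0.121
grip_force: 31.2
```

```bash
python3 - <<'E'
from h import *
import cv2
s=ctrl.sense();print(s['time'],s['ee_pos'],s['orientation'],s['contact_force'],s['grip_width'])
p=np.array(s['ee_pos'])+[0,0,.0187]
p0=np.array([.5876,.089,.1689])
h=W((-.045,0,.13));back=np.array([np.cos(Q[2]),np.sin(Q[2]),0])
ang=lambda p:np.degrees(np.arctan2(p[2]-.13,-(p-h)@back))
print('angles',ang(p),ang(p0),'diff',ang(p)-ang(p0),'radii',[np.hypot(v[2]-.13,(v-h)@back) for v in(p,p0)])
d=p-p0;r=.1448;print('chord angle',2*np.degrees(np.arcsin(np.linalg.norm(d)/2/r)))
out=[]
for c,(y0,x0) in(('side',(95,215)),('top',(80,175))):
    im=cv2.cvtColor(optics.read_camera(c),cv2.COLOR_RGB2BGR);cv2.imwrite(f'pics/{c}2.png',im)
    out.append(cv2.resize(im[y0:y0+150,x0:x0+133],None,fx=3,fy=3,interpolation=cv2.INTER_CUBIC))
cv2.imwrite('pics/fin.png',cv2.convertScaleAbs(np.hstack(out),alpha=1.5))
E
```

```text
12.4 [0.685709   0.0622395  0.25651629] [ 1.79922173e+02 -1.43693130e-01  7.46638704e+01] [-4.62575889  2.44458096  6.98605818] 0.12136144964812821
angles 75.95855113388025 15.741078673234467 diff 60.21747246064578 radii [np.float64(0.14968892180482182), np.float64(0.14338868359392629)]
chord angle 61.063433932778565
```

View pics/fin.png

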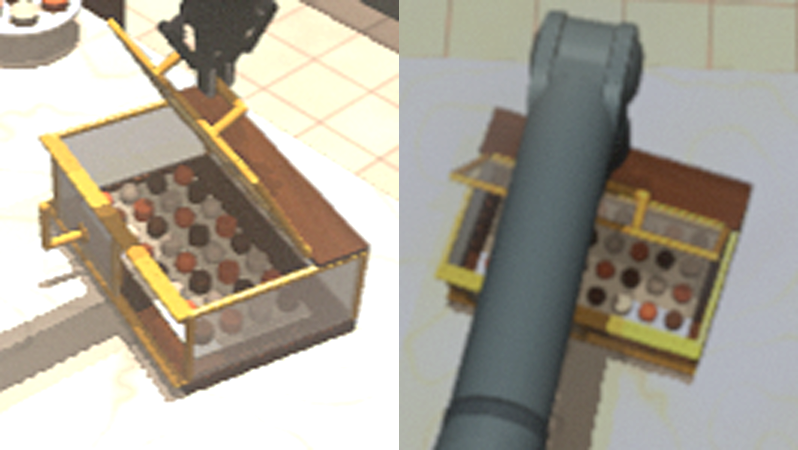

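In the side crop the pane is over the left half with its pull at (45,210). The lid is up with its front-left corner at (110,20), and the bar's right end is at (243,105). I'll check the angle against the image.

```bash
python3 - <<'E'
from h import *
pt=lambda a,y,n,t:W((-.045+a*np.cos(t)-n*np.sin(t),y,.13+a*np.sin(t)+n*np.cos(t)))
f=lambda p,o:np.round((p-np.array(o))*3).astype(int)
for d in(56,58,60,62,64):
    t=np.radians(d)
    print(d,'S corner FL',f(proj('side',pt(.151,.16,0,t)),(215,95)),'FR',f(proj('side',pt(.151,-.16,0,t)),(215,95)),'bar R',f(proj('side',pt(.14,-.06,.037,t)),(215,95)),'L',f(proj('side',pt(.14,.06,.037,t)),(215,95)),
     'T FL',f(proj('top',pt(.151,.16,0,t)),(175,80))+[399,0],'FR',f(proj('top',pt(.151,-.16,0,t)),(175,80))+[399,0],'barR',f(proj('top',pt(.14,-.06,.037,t)),(175,80))+[399,0])
print('base: strip back R',f(proj('side',W((-.11,-.17,.13))),(215,95)),'top',f(proj('top',W((-.11,-.17,.13))),(175,80))+[399,0])
E
python3 -c "
import cv2,numpy as np
a=cv2.imread('pics/side2.png')[95:190,245:325];b=cv2.imread('pics/top2.png')[110:205,185:300]
g=lambda i,k:cv2.resize(cv2.convertScaleAbs(i,alpha=k),None,fx=4,fy=4,interpolation=cv2.INTER_CUBIC)
cv2.imwrite('pics/fin2.png',np.hstack([g(a,1.0),g(b,1.5)]))"
```

```text
56 S corner FL [104  27] FR [250 191] bar R [232 115] L [176  55] T FL [451 184] FR [719 267] barR [644 208]
58 S corner FL [107  24] FR [255 188] bar R [236 113] L [180  53] T FL [452 180] FR [720 263] barR [646 204]
60 S corner FL [111  20] FR [259 184] bar R [240 110] L [184  50] T FL [453 175] FR [722 258] barR [647 199]
62 S corner FL [114  17] FR [263 181] bar R [245 108] L [188  48] T FL [454 171] FR [723 254] barR [648 195]
64 S corner FL [118  15] FR [268 177] bar R [249 106] L [192  46] T FL [455 166] FR [724 249] barR [650 191]
base: strip back R [369 247] top [756 187]
```

View pics/fin2.png

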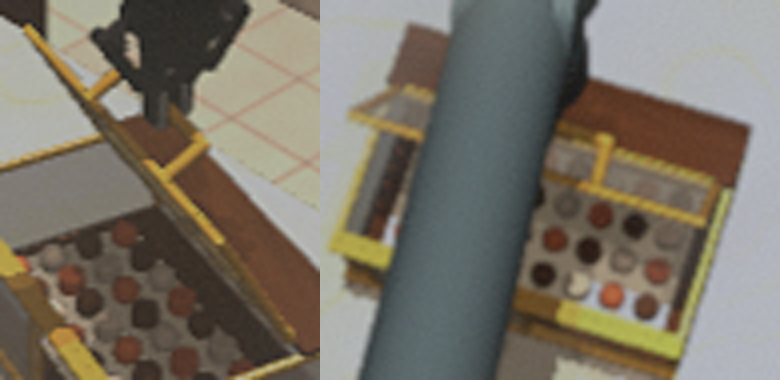

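The image gives about 60–62° and the arm's position about 60–61°, so I'll ease back roughly 0.7° and hold still.

{"name": "play_rows", "arguments": {"deltas": [[0, -0.08, 0.02, -0.02, 0, 0, 0], [0, -0.08, 0.02, -0.02, 0, 0, 0], [0, 0, 0, 0, 0, 0, 0], [0, 0, 0, 0, 0, 0, 0], [0, 0, 0, 0, 0, 0, 0], [0, 0, 0, 0, 0, 0, 0], [0, 0, 0, 0, 0, 0, 0], [0, 0, 0, 0, 0, 0, 0], [0, 0, 0, 0, 0, 0, 0], [0, 0, 0, 0, 0, 0, 0]]}}

```text
time: 13.5
ee_pos: [0.684, 0.0627, 0.256]
orientation: [179.9, -0.1, 74.7]
contact_force: [-4.9, 2.4, 6.5]
grip_width: 0.132
grip_force: 31.1
```

{"name": "play_rows", "arguments": {"deltas": [[0, 0, 0, 0, 0, 0, 0], [0, 0, 0, 0, 0, 0, 0], [0, 0, 0, 0, 0, 0, 0], [0, 0, 0, 0, 0, 0, 0], [0, 0, 0, 0, 0, 0, 0]]}}

```text
time: 14.0
ee_pos: [0.684, 0.0627, 0.256]
orientation: [179.9, -0.1, 74.7]
contact_force: [-5.2, 2.0, 6.5]
grip_width: 0.121
grip_force: 31.1
```

Steady, so I'll hand it in.

```bash
python3 -c "
from rig import ctrl
print(ctrl.close_job())"
```

```text
the job is handed in; nothing more can be done
None
```

I slid the front pane left to its end stop, then lifted the lid; when I handed the job in at 14.0 s the gripper was holding it still at about 60° (measured to within 1–2°), and the arm never went near the cake stand, jar or gift box.

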